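# Hang the spice rack on both hooks of its stand

### The arm

A 7-joint arm with a two-finger parallel gripper is mounted at the origin on the work surface. World frame = base frame: x ahead of the robot, y to its left, z up, the work surface at z = 0. Lengths are in mm, angles in rad, forces in N, time in s.
With the tool pointing down it reaches from about 425 to 1025 mm from the base axis. Payload 3.6 kg.
Tool frame: the origin (TCP) lies on the front face of the gripper's body, between the roots of the fingers; the fingertips stand 73 mm ahead of it and the grasp point (between the pads) lies robot.hold_point_z ahead of it (robot.hold_point_z is the distance from the TCP to the grasp point, in mm); z points along the fingers, y is the line along which they close (so a half turn about z gives the same grasp; the last joint's range is limited). The gripper opens to 85 mm and grips with 20 to 120 N. Pads are 22 mm wide; open, the fingers measure 114 mm over their backs; the gripper's body (76 mm by 85 mm) begins 54 mm behind the grasp point. The pads swing forward as they close: fully open they stand 13 mm farther back than shut.
Start: joints at [-0.093, 0.591, 0.048, 1.609, -0.033, 0.943, -0.034], TCP at [725.003, 0.005, 303.902] pointing down, gripper open.
Joint ranges: [-2.69, 2.69], [-0.47, 2.24], [-1.27, 1.36], [0.19, 2.51], [-1.53, 4.68], [0.08, 2.07], [-3.09, 3.09]. Speed limits (rad/s): [2.57, 2.57, 3.14, 3.14, 3.14, 3.14, 3.14].

### API

Orientations are given as a 3x3 rotation matrix whose columns are the frame's x, y, z axes.
In Python, from cell import robot, capture, order gives the robot as it stands. The module is installed in compiled form; this text tells all that it offers.
- The arm moves only by the tool apply_moves, never from a script. Its arguments are lists of equal length, an entry for each row: "fingers": the opening, from 0 (shut) to 1 (fully open); "dp": the shift along the tool's x, y, z in cm, a list of three; "delta_rot": the turn, a rotation vector about the tool's x, y, z in degrees, a list of three. In form: {"fingers": [fingers, ...], "dp": [[tx, ty, tz], ...], "delta_rot": [[wx, wy, wz], ...]}. A call has exactly 5 rows; each row is the pose to reach, as a shift and turn from the pose commanded when the call began, along the tool's axes at that moment; what a row does not reach only later rows make up. A row lasts 1/10 s, in which the tool goes at most 50 mm and 8.59 degrees, less where a joint would pass 70% of its speed; a pose out of reach is approached as far as the arm can. A call with a gripper value outside its range is refused whole. The fingers move at their own pace and stop on an object; the grip force is fixed at half the most. Time passes only in rows, so rows that repeat a pose let the fingers close, or fill a call up. It gives the time, the measured TCP pose, the force, the opening and the grip force at its end, in the units of the state.
- robot.get_obs(): the state, without advancing time (a new reading comes with each control period).
- capture(name): name is "scene" or "side" or "wrist"; returns a dict with "color" (400x640x3 uint8, blue, green, red), "mtx" (3x3 intrinsics, pixels), "dist" ([k1, k2, p1, p2, k3] as OpenCV has them; the pictures are not rectified), "R" (3x3) and "t" (3): a world point X has camera coordinates R X + t. Camera axes: x right, y down, z forward; pixel columns grow to the right and rows downward; lengths in mm; the calibration is good to about 2 mm. A picture is of the moment at which its call begins. There is no depth.
- order.job_done(): hands the job in; it is judged then, once.
The state is a dict: "time": time; "qpos": joint angles; "qvel": joint speeds; "joint_efforts": joint torques, N m; "position": TCP position; "tool_rot": TCP orientation; "force": force on the tool from outside, world axes, zero at the start; "ft_torque": the same for the moment, N m; "opening": opening from 0.0 (shut) to 1.0 (fully open); "gripper_force": force on a finger pad.
Only numpy, scipy, OpenCV 4.12 (cv2) and the standard library are available. Lean on these libraries where they do the work, as an engineer would, in place of code of your own. Each camera call takes 0.05 s, during which the arm holds its last target. There are 200 camera calls.

### The job

Pick up the empty bamboo spice rack by the dark knob on its top board and hang it on the two upturned hooks of the stand, so that each red prong comes up through its hole and the board rests fully down on both hooks. The hooks can be clamped higher or lower, so feel your way down gently without forcing anything, and make sure both hooks carry the board for a moment before you let go; then leave the rack hanging still and upright. Do not disturb the jar, the shaker, the bamboo box or the black dish.

Things in the scene. Friction and masses are not known exactly. Their poses are not given: they have to be found in the camera images.
- rack_knob (a point): Centre of the grip of a loose bamboo rack (0.28 to 0.56 kg): a dark wooden knob 24 x 24 mm, 46 mm tall, in mid top board; the point is 26 mm above the board's top face, 165 mm above the tray's underside. Axes: y along the rack's width, z up, x from its front (towards the robot within 20 degrees at the start) to its back. The centre of mass is straight below.
- rack_holes (a point): Point midway between the two holes of the rack's top board, at the board's underside: 16 mm in front of (-x) and 40 mm below the knob's centre; same axes. Board 260 (y) x 60 (x) x 14 mm. Holes 16 mm (y) x 14 mm (x), at y = +80 and -80 mm from this point. Four wires at the board's corners carry a tray 250 x 70 x 8 mm 125 mm below, rim 33 mm; open in front and behind.
- stand: Fixed stand: wooden foot 300 (y) x 140 (x) x 15 mm; origin at the centre of its underside; x points away from the robot (within 15 degrees), y along the foot, z up. Two posts, 14 mm thick, 220 mm high, at x = +20, y = +-125 mm carry a clamped cross-bar. Hung, the rack's axes are parallel to the stand's, its knob at x = -44, y = 0 mm. Bring the rack in level from the front (-x), tray below the arms.
- hook_line (a point): Point midway between the prongs (stand x = -60, y = 0), 150 mm up; stand's axes. Two level arms, 8 mm round, run from the bar to y = +-80 mm and end in 8 mm red prongs, rising 18 mm above the arms' top. The arms' top, where the board rests, is 0 to 36 mm ABOVE this point, alike for both: not in the reading; find it by feel. The bar is sprung: it sinks 1 mm per 6 N. Over 10 N on one hook is too much.
- jar_mid (a point): Bystander: glass jar with toggle-clamp seal, 88 mm diameter, 130 mm high; point at its centre half-way up.
- shaker_mid (a point): Bystander: empty steel shaker, 82 mm diameter, 173 mm high; point at its centre half-way up.
- box_mid (a point): Bystander: bamboo box with sliding lid, 90 x 200 x 62 mm, yellow measuring spoons on top; point at its centre half-way up.
- dish_mid (a point): Bystander: black ceramic dish, 100 mm diameter, 28 mm high; point at its centre half-way up.

How it is judged:
By the outcome, as a careful person would: the job done as asked, in the order asked, and still so for the second after the job is handed in, with the robot touching nothing.
It also fails if it takes over 58 s, if anything falls off the work surface, if the arm or the gripper's body presses on something with over 40 N, if the wrist force passes 120 N, or if a joint passes its speed limit or range.

## Working session

There is one attempt and no reset: what is moved stays moved. The work goes in short steps, Python scripts to look and compute and a tool call to move; the robot and the scene stay as the last step left them, time stands still between calls to the robot, and variables do not carry over. Pictures are saved under pics/ and viewed, at most 10 in all, crops included, and the job is handed in when it is done.

Besides the shell and the picture viewer there is one more tool, called after ">>>" by a JSON object that holds its "api" and its "payload". apply_moves: Moves the arm, as the interface text tells. Its arguments: {"type":"object","properties":{"fingers":{"type":"array"},"dp":{"type":"array"},"delta_rot":{"type":"array"}},"required":["fingers","dp","delta_rot"]}

```bash
mkdir -p pics; cat > h.py <<'E'
import numpy as np,cv2
from cell import robot,capture,order
def ray(c,uv):
    p=cv2.undistortPoints(np.array([[uv]],float),c['mtx'],np.array(c['dist'],float))[0,0]
    R=np.array(c['R']);o=-R.T@np.array(c['t']);d=R.T@np.array([p[0],p[1],1]);return o,d/np.linalg.norm(d)
def onz(c,uv,z):
    o,d=ray(c,uv);return o+d*(z-o[2])/d[2]
def tri(c1,u1,c2,u2):
    o1,d1=ray(c1,u1);o2,d2=ray(c2,u2)
    s=np.linalg.lstsq(np.array([d1,-d2]).T,o2-o1,rcond=None)[0]
    a=o1+s[0]*d1;b=o2+s[1]*d2;return (a+b)/2,np.linalg.norm(a-b)
def proj(c,X):
    return cv2.projectPoints(np.array(X,float).reshape(-1,3),cv2.Rodrigues(np.array(c['R'],float))[0],np.array(c['t'],float),c['mtx'],np.array(c['dist'],float))[0][:,0]
E
python3 - <<'E'
from h import *
import pickle
d={}
for n in('scene','side','wrist'):
    c=capture(n);d[n]=c;cv2.imwrite(f'pics/{n}0.png',c['color']);print(n,-np.array(c['R']).T@c['t'],np.array(c['R'])[2])
pickle.dump(d,open('c0.pkl','wb'))
o=robot.get_obs();print(robot.hold_point_z,o['tool_rot'],o['force'],o['opening'])
E
```

```text
scene [1033.74660425 -260.09609591 1025.39010423] [-0.42152516  0.25379882 -0.87057607]
side [ 555.36631872 -932.62849765 1015.71673342] [ 0.02307601  0.7304442  -0.68258243]
wrist [725.85300776  82.5049671  373.39534588] [-0.00179042 -0.31649411 -0.94859279]
53.900000000000006 [[-5.97475583e-05  9.99998417e-01 -1.77816412e-03]
 [ 9.99999993e-01  5.95679732e-05 -1.01047436e-04]
 [-1.00941354e-04 -1.77817015e-03 -9.99998414e-01]] [-0.1137795  -0.54824199 -1.23977809] 0.9998495637199956
```

View pics/scene0.png

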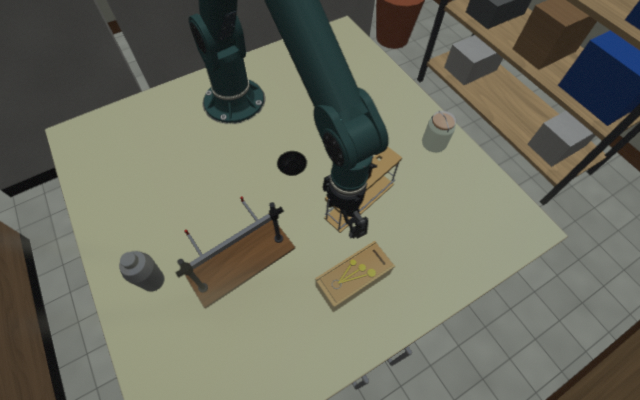

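View pics/side0.png

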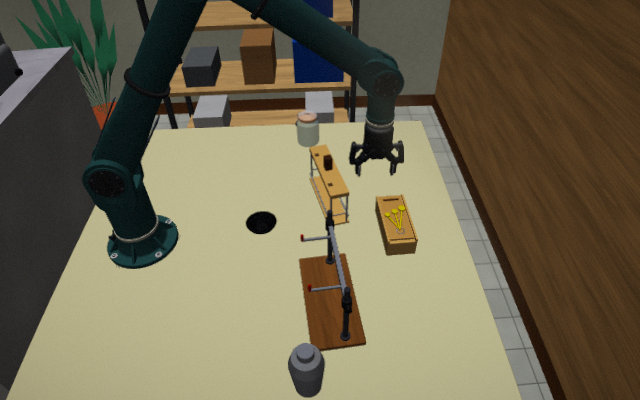

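The scene picture shows the stand with red prong tips near (186,233) and (242,199), and the rack half hidden at (365,190). The side picture shows the rack board at (312–347,147–195) with the knob at (328,161), and the prongs at (302,238) and (309,288).

```bash
python3 - <<'E'
from h import *
import pickle
d=pickle.load(open('c0.pkl','rb'))
P={}
for n in('scene','side'):
    im=d[n]['color'];h=cv2.cvtColor(im,cv2.COLOR_BGR2HSV)
    m=((h[...,0]<8)|(h[...,0]>172))&(h[...,1]>150)&(h[...,2]>60)
    k,l,s,c=cv2.connectedComponentsWithStats(m.astype(np.uint8))
    q=[(tuple(np.round(c[i],1)),s[i].tolist()) for i in range(1,k) if 4<s[i][4]<80 ];print(n,q)
im=d['side']['color']
a=cv2.resize(im[135:235,290:370],None,fx=5,fy=5,interpolation=cv2.INTER_CUBIC)
b=cv2.resize(d['side']['color'][225:355,290:370],None,fx=4.6,fy=4.6,interpolation=cv2.INTER_CUBIC)[:500]
w=np.hstack([a,cv2.resize(b,(390,500))]);cv2.imwrite('pics/s1.png',w)
E
```

```text
scene [((np.float64(185.8), np.float64(231.0)), [185, 230, 3, 3, 6])]
side [((np.float64(301.5), np.float64(237.5)), [301, 235, 2, 6, 12]), ((np.float64(309.0), np.float64(287.3)), [308, 284, 3, 8, 21])]
```

View pics/s1.png

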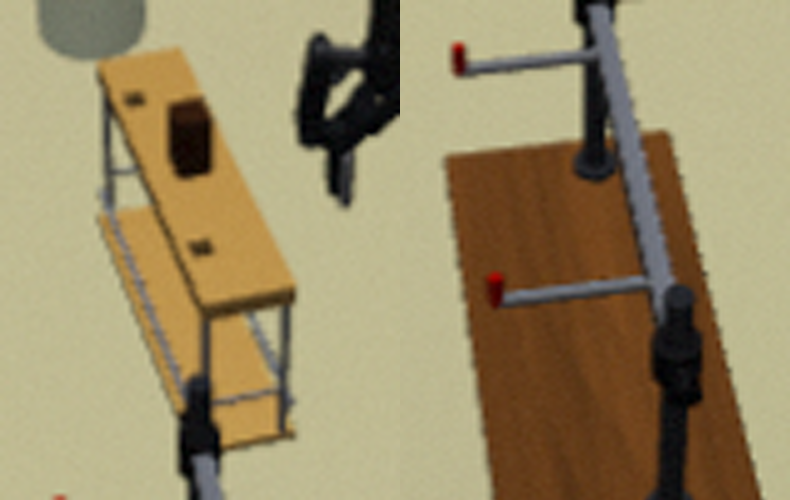

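View pics/wrist0.png

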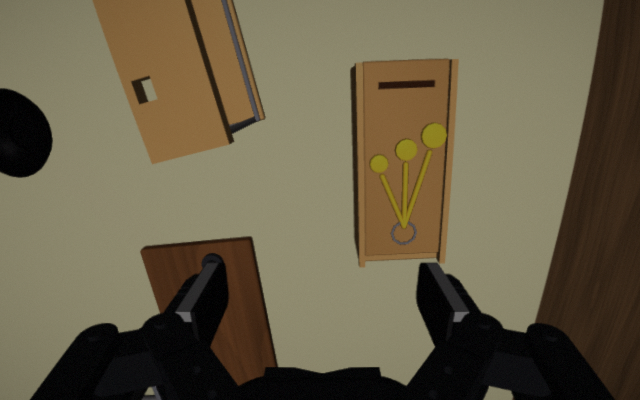

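The crop shows the rack's two holes at side pixels (316.5,154.5) and (330,184), with the knob top near (328,156). It also shows the far corners of the foot at (299,258.5) and (345.5,253.5), and the prong tips at (302,235) and (309.5,285). The wrist picture shows one hole at about (145,90), and the board corner.

```bash
python3 - <<'E'
from h import *
import pickle
d=pickle.load(open('c0.pkl','rb'))
s=d['side'];w=d['wrist'];sc=d['scene']
f=lambda u,v:((u+.5)/5-.5+290,(v+.5)/5-.5+135)
np.set_printoptions(precision=1,suppress=True)
H=[onz(s,f(*p),139) for p in[(134,98),(201,247)]];print('holes',H,np.linalg.norm(H[0]-H[1]))
C=[onz(s,f(*p),139) for p in[(97,65),(180,48),(295,287),(203,305)]];print('corn',C,np.mean(C,0))
print([np.linalg.norm(C[i]-C[(i+1)%4]) for i in range(4)])
print('knobtop',onz(s,f(190,105),188))
print('wrist hole',onz(w,(145,90),139),'corner',onz(w,(152,162),139),onz(w,(231,140),139))
a=C[2]-C[1];b=C[3]-C[0];print('yaw of +y axis',np.degrees(np.arctan2(-a[1],-a[0])),np.degrees(np.arctan2(-b[1],-b[0])))
print('foot',[onz(s,p,15) for p in[(299,258.5),(345.5,253.7),(364,342),(309,347)]])
print('tips rays at z 168..204',[[onz(s,p,z) for z in(168,186,204)] for p in[(301.9,234.8),(309.5,284.8)]])
im=sc['color'].astype(int);m=(im[...,2]-np.maximum(im[...,0],im[...,1])>40)
k,l,st,c=cv2.connectedComponentsWithStats(m[180:260,160:280].astype(np.uint8))
for i in range(1,k):
  if st[i][4]<40:print(c[i]+[160,180],st[i])
print('side base',[onz(s,p,15) for p in []])
for z in(0,):
  for n,p in(('dish',(261,223)),('jarbase',(308,140))):print(n,onz(s,p,28 if n=='dish' else 0))
print('box top',[onz(w,p,62) for p in[(358,62),(456,60),(442,262),(362,264)]])
E
```

```text
holes [array([566., 236., 139.]), array([603.4,  80.8, 139. ])] 159.63311401609062
corn [array([541.7, 274.9, 139. ]), array([599.3, 291.6, 139. ]), array([658.4,  40.8, 139. ]), array([601.9,  27.6, 139. ])] [600.3 158.7 139. ]
[np.float64(59.96305666233786), np.float64(257.6851612519865), np.float64(58.04183262903627), np.float64(254.60770107455187)]
knobtop [600.5 161.5 188. ]
wrist hole [604.   82.9 139. ] corner [601.6  32.5 139. ] [661.3  48.  139. ]
yaw of +y axis 103.27197736878284 103.68715671667216
foot [array([ 502.1, -108.7,   15. ]), array([641.4, -97. ,  15. ]), array([ 666.5, -389. ,   15. ]), array([ 527.4, -396.1,   15. ])]
tips rays at z 168..204 [[array([ 517.8, -154.2,  168. ]), array([ 518.6, -170.7,  186. ]), array([ 519.4, -187.3,  204. ])], [array([ 535.4, -316.6,  168. ]), array([ 535.8, -329.7,  186. ]), array([ 536.3, -342.7,  204. ])]]
[241.5 197.5] [81 17  2  2  4]
[185.5 230.5] [25 50  2  2  4]
side base []
dish [381.6  31.5  28. ]
jarbase [536.2 518.8  -0. ]
box top [array([756.7, 104.9,  62. ]), array([843.4, 107.9,  62. ]), array([852.7, -91.8,  62. ]), array([767.6, -93.7,  62. ])]
```

>>> {"api": "apply_moves", "payload": {"fingers": [1,1,1,1,1], "dp": [[3.2,-2.5,0],[6.4,-5,0],[9.7,-7.5,0],[12.9,-10,0],[16.1,-12.5,0]], "delta_rot": [[0,0,-7],[0,0,-14],[0,0,-21],[0,0,-28],[0,0,-35]]}}

```text
time: 0.65
position: [598.7, 162.1, 303.7]
tool_rot: [[-0.578, 0.816, -0.0], [0.816, 0.578, -0.0], [0.0, -0.0, -1.0]]
force: [-0.1, 0.2, -0.3]
opening: 0.997
gripper_force: 0.0
```

>>> {"api": "apply_moves", "payload": {"fingers": [1,1,1,1,1], "dp": [[0,0,0],[0,0,0],[0,0,0],[0,0,0],[0,0,0]], "delta_rot": [[0,0,-8],[0,0,-16],[0,0,-24],[0,0,-32],[0,0,-40]]}}

```text
time: 1.15
position: [599.8, 160.9, 303.6]
tool_rot: [[-0.967, 0.253, -0.001], [0.253, 0.967, -0.0], [0.0, -0.001, -1.0]]
force: [0.8, -0.5, 0.4]
opening: 1.002
gripper_force: 0.0
```

>>> {"api": "apply_moves", "payload": {"fingers": [1,1,1,1,1], "dp": [[0,0,0],[0,0,0],[0,0,0],[0,0,0],[0,0,0]], "delta_rot": [[0,0,-8],[0,0,-16],[0,0,-24],[0,0,-28.5],[0,0,-28.5]]}}

```text
time: 1.65
position: [599.9, 160.6, 303.5]
tool_rot: [[-0.973, -0.233, -0.001], [-0.233, 0.973, -0.0], [0.001, 0.0, -1.0]]
force: [0.5, 0.6, -0.7]
opening: 0.998
gripper_force: 0.0
```

```bash
python3 - <<'E'
from h import *
import pickle
np.set_printoptions(precision=3,suppress=True)
d=pickle.load(open('c0.pkl','rb'));s=d['side'];sc=d['scene']
print(tri(s,(309,285),sc,(185.5,230.5)),tri(s,(301.5,235.5),sc,(241.5,197.5)))
print(onz(s,(261,223),28))
o=robot.get_obs();print(o['time'],o['position'],o['tool_rot'],o['qpos'],o['force'])
c=capture('wrist');pickle.dump(c,open('c1.pkl','wb'));cv2.imwrite('pics/w1.png',c['color'])
print(proj(c,[[600.4,161.5,188],[584.7,158.4,139]]))
E
```

```text
(array([ 534.29 , -333.468,  191.291]), np.float64(1.315716689704186)) (array([ 516.88 , -174.393,  188.494]), np.float64(2.1873988011099343))
[381.577  31.482  28.   ]
1.65 [599.879 160.597 303.502] [[-0.973 -0.233 -0.001]
 [-0.233  0.973 -0.   ]
 [ 0.001  0.    -1.   ]] [-0.021  0.492 -0.44   1.838  0.266  0.87   1.217] [ 0.465  0.565 -0.702]
[[321.776 228.096]
 [322.678 181.121]]
```

View pics/w1.png

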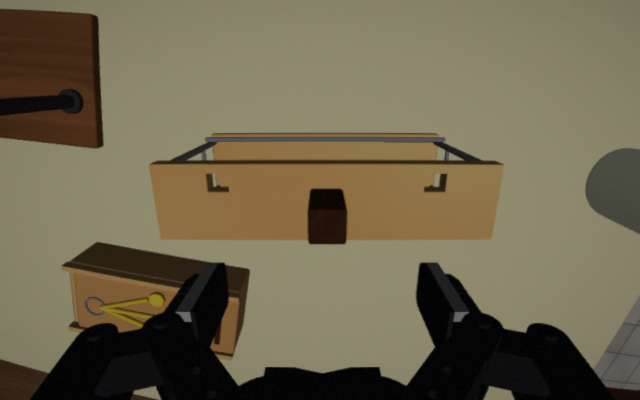

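The wrist picture shows the board square to the tool, holes at (217,182) and (436,182) and the knob top around (327,227). That puts it about 3 mm further along +y than predicted.

```bash
python3 - <<'E'
from h import *
import pickle
np.set_printoptions(precision=1,suppress=True)
c=pickle.load(open('c1.pkl','rb'))
im=c['color'].astype(int)
m=(im.max(2)<60)[180:250,290:360].astype(np.uint8);print('knob bbox',cv2.boundingRect(m))
g=im[185:245,300:360].sum(2);print(im[180:248:3,327].tolist())
for p in[(327,227)]:print('knobtop',onz(c,p,188))
A=[onz(c,p,139) for p in[(217,182),(436,182)]];print('holes',A,(A[0]+A[1])/2)
B=[onz(c,p,139) for p in[(151,164.5),(501.5,163.5),(493.5,240),(160.5,240)]];print(B,np.mean(B,0))
E
```

```text
knob bbox (18, 9, 39, 55)
[[66, 109, 143], [66, 109, 143], [64, 109, 143], [18, 30, 42], [0, 5, 11], [1, 8, 12], [3, 7, 14], [6, 10, 14], [3, 4, 11], [4, 6, 12], [5, 15, 29], [10, 19, 34], [10, 19, 34], [10, 19, 34], [10, 19, 33], [8, 17, 33], [13, 20, 34], [15, 20, 34], [5, 15, 30], [7, 18, 34], [10, 18, 36], [25, 36, 48], [113, 141, 146]]
knobtop [599.  164.4 188. ]
holes [array([603.4,  83. , 139. ]), array([565.8, 239.6, 139. ])] [584.6 161.3 139. ]
[array([601.5,  33.3, 139. ]), array([540.8, 282.6, 139. ]), array([599.7, 301. , 139. ]), array([661. ,  45.3, 139. ])] [600.8 165.5 139. ]
```

>>> {"api": "apply_moves", "payload": {"fingers": [1,1,1,1,1], "dp": [[-0.1,0.4,1.5],[-0.1,0.4,3.5],[-0.1,0.4,6],[-0.1,0.4,7.8],[-0.1,0.4,8.3]], "delta_rot": [[0,0,0],[0,0,0],[0,0,0],[0,0,0],[0,0,0]]}}

```text
time: 2.2
position: [598.3, 164.8, 217.7]
tool_rot: [[-0.972, -0.233, -0.005], [-0.233, 0.972, -0.002], [0.005, -0.001, -1.0]]
force: [-0.1, -0.9, -0.9]
opening: 1.002
gripper_force: 0.0
```

>>> {"api": "apply_moves", "payload": {"fingers": [0.6,0.4,0.2,0,0], "dp": [[0,0,0],[0,0,0],[0,0,0],[0,0,0],[0,0,0]], "delta_rot": [[0,0,0],[0,0,0],[0,0,0],[0,0,0],[0,0,0]]}}

```text
time: 2.7
position: [600.6, 164.9, 221.8]
tool_rot: [[-0.972, -0.233, 0.002], [-0.233, 0.972, 0.0], [-0.002, -0.0, -1.0]]
force: [-0.1, -0.4, 2.0]
opening: 0.276
gripper_force: 62.5
```

>>> {"api": "apply_moves", "payload": {"fingers": [0,0,0,0,0], "dp": [[0,0,0],[0,0,0],[0,0,0],[0,0,0],[0,0,0]], "delta_rot": [[0,0,0],[0,0,0],[0,0,0],[0,0,0],[0,0,0]]}}

```text
time: 3.2
position: [600.6, 164.9, 221.8]
tool_rot: [[-0.973, -0.233, 0.001], [-0.233, 0.973, -0.0], [-0.001, -0.0, -1.0]]
force: [-0.6, -2.0, 6.5]
opening: 0.275
gripper_force: 62.8
```

>>> {"api": "apply_moves", "payload": {"fingers": [0,0,0,0,0], "dp": [[0,0,-0.3],[0,0,-1],[0,0,-2],[0,0,-3],[0,0,-4]], "delta_rot": [[0,0,0],[0,0,0],[0,0,0],[0,0,0],[0,0,0]]}}

```text
time: 3.7
position: [600.0, 165.3, 261.8]
tool_rot: [[-0.972, -0.234, 0.0], [-0.234, 0.972, 0.0], [-0.0, 0.0, -1.0]]
force: [0.7, -0.7, -2.2]
opening: 0.273
gripper_force: 61.7
```

>>> {"api": "apply_moves", "payload": {"fingers": [0,0,0,0,0], "dp": [[0,0,-1],[0,0,-2],[0,0,-3],[0,0,-3.8],[0,0,-4]], "delta_rot": [[0,0,0],[0,0,0],[0,0,0],[0,0,0],[0,0,0]]}}

```text
time: 4.2
position: [600.5, 165.4, 302.3]
tool_rot: [[-0.972, -0.233, 0.002], [-0.233, 0.972, 0.001], [-0.002, 0.0, -1.0]]
force: [0.1, -0.6, -3.8]
opening: 0.27
gripper_force: 61.7
```

>>> {"api": "apply_moves", "payload": {"fingers": [0,0,0,0,0], "dp": [[1,0.2,0],[3,0.7,0],[5.5,1.3,0],[8,1.9,0],[10.5,2.5,0]], "delta_rot": [[0,0,0],[0,0,1],[0,0,2],[0,0,3],[0,0,4]]}}

```text
time: 4.7
position: [489.8, 164.6, 300.2]
tool_rot: [[-0.986, -0.165, -0.002], [-0.165, 0.986, -0.001], [0.002, -0.0, -1.0]]
force: [0.1, 0.3, -2.8]
opening: 0.275
gripper_force: 61.7
```

```bash
python3 - <<'E'
from h import *
np.set_printoptions(precision=3,suppress=True)
o=robot.get_obs();print(o['time'],o['position'],o['tool_rot'],o['qpos'],o['force'],o['ft_torque'],o['gripper_force'])
s=capture('side');print('shaker',onz(s,(308,388),0),onz(s,(306,352),173))
E
```

```text
4.7 [489.791 164.61  300.233] [[-0.986 -0.165 -0.002]
 [-0.165  0.986 -0.001]
 [ 0.002 -0.    -1.   ]] [-0.057  0.367 -0.453  2.062  0.229  0.762  1.085] [ 0.106  0.269 -2.816] [ 0.069 -0.013 -0.046] 61.70970439910889
shaker [ 522.878 -495.049    0.   ] [ 525.374 -492.004  173.   ]
```

>>> {"api": "apply_moves", "payload": {"fingers": [0,0,0,0,0], "dp": [[0.8,-0.8],[0,0],[0,0],[0,0],[0,0]], "delta_rot": [[0,0,0],[0,0,0],[0,0,0],[0,0,0],[0,0,0]]}}

```text
$.dp[0]: bad value
```

That was a malformed row and the call was refused, so nothing moved. I'm sending it again in the right form.

>>> {"api": "apply_moves", "payload": {"fingers": [0,0,0,0,0], "dp": [[1.5,-0.8,0],[3,-2.8,0],[4.5,-5,0],[5.8,-7.5,0],[6.7,-10,0]], "delta_rot": [[0,0,1],[0,0,2],[0,0,3],[0,0,4],[0,0,4]]}}

```text
time: 5.25
position: [440.4, 54.3, 300.4]
tool_rot: [[-0.995, -0.097, -0.002], [-0.097, 0.995, -0.001], [0.002, -0.001, -1.0]]
force: [-0.4, 0.1, -3.8]
opening: 0.268
gripper_force: 61.7
```

>>> {"api": "apply_moves", "payload": {"fingers": [0,0,0,0,0], "dp": [[0.3,-3,0],[0.6,-6,0],[0.9,-9,0],[1.2,-12,0],[1.4,-15,0]], "delta_rot": [[0,0,0],[0,0,0],[0,0,0],[0,0,0],[0,0,0]]}}

```text
time: 5.75
position: [441.7, -96.3, 300.6]
tool_rot: [[-0.995, -0.096, -0.001], [-0.096, 0.995, 0.0], [0.001, 0.0, -1.0]]
force: [0.1, -0.4, -3.6]
opening: 0.269
gripper_force: 61.7
```

>>> {"api": "apply_moves", "payload": {"fingers": [0,0,0,0,0], "dp": [[0.3,-3,0],[0.6,-6,0],[0.9,-9,0],[1.1,-11,0],[1.2,-12,0]], "delta_rot": [[0,0,0],[0,0,0],[0,0,0],[0,0,0],[0,0,0]]}}

```text
time: 6.25
position: [441.5, -217.8, 300.5]
tool_rot: [[-0.996, -0.093, -0.001], [-0.093, 0.996, -0.0], [0.001, -0.0, -1.0]]
force: [1.5, -0.2, -3.3]
opening: 0.267
gripper_force: 61.7
```

```bash
python3 - <<'E'
from h import *
import pickle
np.set_printoptions(precision=3,suppress=True)
o=robot.get_obs();print(o['time'],o['position'],o['tool_rot'],o['qpos'],o['force'])
d={n:capture(n) for n in('side','wrist','scene')};pickle.dump(d,open('c2.pkl','wb'))
a=cv2.resize(d['side']['color'][190:360,230:400],(400,400),interpolation=cv2.INTER_CUBIC)
b=cv2.resize(d['wrist']['color'],(400,250));b=np.vstack([b,np.zeros((150,400,3),np.uint8)])
cv2.imwrite('pics/m2.png',np.hstack([a,b]))
E
```

```text
6.25 [ 441.518 -217.822  300.484] [[-0.996 -0.093 -0.001]
 [-0.093  0.996 -0.   ]
 [ 0.001 -0.    -1.   ]] [ 0.625  0.321 -0.323  2.116  0.152  0.727  1.868] [ 1.476 -0.176 -3.343]
```

View pics/m2.png

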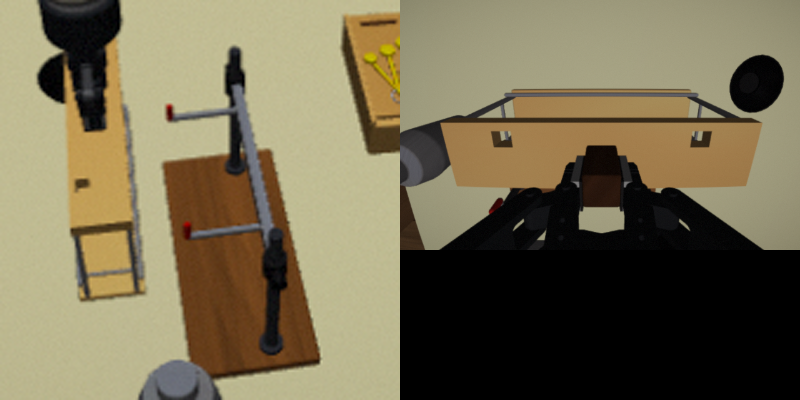

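The left crop (side view) shows the rack level in front of the stand. The wrist view on the right shows the holes at full-size pixels of about (163,222) and (481,222), and one red prong near (152,328).

```bash
python3 - <<'E'
from h import *
import pickle
np.set_printoptions(precision=1,suppress=True)
d=pickle.load(open('c2.pkl','rb'));R={}
for n in d:
    im=d[n]['color'].astype(int);m=(im[...,2]-np.maximum(im[...,0],im[...,1])>45)
    k,l,st,c=cv2.connectedComponentsWithStats(m.astype(np.uint8))
    for i in range(1,k):
        if 3<st[i][4]<600: 
            ys,xs=np.nonzero(l==i);print(n,c[i],st[i],'ptop',xs[ys==ys.min()].mean())
w=d['wrist'];im=w['color']
g=cv2.cvtColor(im,cv2.COLOR_BGR2HSV);print(g[195:300:6,250].tolist()[:6])
# holes: non-board pixels inside windows
for x0 in(135,450):
    sub=im[198:245,x0:x0+55].astype(int);b=(sub[...,2]-sub[...,0])
    print(x0);mm=(b<50)|(sub[...,2]<90);ys,xs=np.nonzero(mm[8:]);print(xs.min()+x0,xs.max()+x0,ys.min()+206,ys.max()+206)
E
```

```text
side [123.1 110.6] [114 102  19  21 267] ptop 117.5
side [380.6 200. ] [380 198   2   5   5] ptop 381.0
side [400.  199.5] [399 199   3   2   4] ptop 400.5
side [383.6 206.6] [381 202   6  11  25] ptop 383.0
side [392.3 205.3] [386 202  12   9  35] ptop 389.0
side [400.8 203.6] [399 203   4   2   5] ptop 401.5
side [387.7 209.2] [387 208   2   4   6] ptop 387.5
side [405.3 215.9] [403 213   5   6  11] ptop 405.0
side [406.1 224.7] [403 219   8  11  20] ptop 404.0
side [389.8 223.4] [388 220   5   6  10] ptop 388.0
side [392.5 227.5] [392 227   2   2   4] ptop 392.5
side [411.1 230.9] [410 229   3   5   7] ptop 410.5
side [407.5 231. ] [406 231   4   1   4] ptop 407.5
side [301.5 236.8] [301 234   2   7  13] ptop 301.5
side [404.7 235.9] [400 234   9   4  14] ptop 405.0
side [410.2 235.8] [410 235   2   3   4] ptop 410.5
side [342.2 256. ] [341 255   3   3   5] ptop 342.0
side [324.2 257.8] [324 257   2   3   4] ptop 324.5
side [301.4 265.6] [300 262   3   8  11] ptop 301.0
side [329.9 273.8] [324 263  12  23 140] ptop 324.0
side [309.  287.2] [307 284   5   8  25] ptop 309.0
side [334.8 293. ] [331 289   7  11  31] ptop 335.0
side [327.5 298.2] [327 297   2   3   4] ptop 328.0
side [334.4 304.4] [332 300   6   9  11] ptop 333.0
side [329.6 304.3] [328 302   4   6   9] ptop 329.5
side [336.9 315.4] [333 308   8  14  36] ptop 333.0
wrist [152.8 330.9] [142 319  22  23 125] ptop 160.0
scene [404.2   1.5] [387   0  35   5 120] ptop 403.6764705882353
scene [241.2 197.2] [240 196   3   3   6] ptop 241.0
scene [185.5 230.5] [185 230   2   2   4] ptop 185.5
[[17, 142, 63], [18, 133, 163], [17, 136, 163], [17, 134, 164], [17, 135, 164], [17, 137, 164]]
135
146 179 210 235
450
465 498 210 235
```

```bash
python3 - <<'E'
from h import *
import pickle
np.set_printoptions(precision=1,suppress=True)
d=pickle.load(open('c2.pkl','rb'));w,s,sc=d['wrist'],d['side'],d['scene']
P=np.array([441.5,-217.8,300.5]);
print('prong- mid w/s',tri(w,(152.8,330.9),s,(309,287.2)),'w/sc tip',tri(w,(160,321),sc,(185.5,230.5)))
print('prong+ mid s/sc',tri(s,(301.5,236.8),sc,(241.2,197.4)),'prong-',tri(s,(309,287),sc,(185.5,230.7)))
for z in(170,175,180,185):print(z,onz(w,(152.8,330.9),z),onz(s,(309,287.2),z),onz(s,(301.5,236.8),z))
A=[onz(w,p,217.7) for p in[(162.5,222.5),(481.5,222.5)]];m=(A[0]+A[1])/2
dd=A[1]-A[0];print('holes',A,m,np.linalg.norm(dd),'yaw',np.degrees(np.arctan2(-dd[0],dd[1])),'knob->',m+16*np.array([dd[1],-dd[0],0])/160)
E
```

```text
prong- mid w/s (array([ 535.1, -331.4,  180.2]), np.float64(1.9680847575115914)) w/sc tip (array([ 527.8, -330.3,  178.6]), np.float64(8.395817017225403))
prong+ mid s/sc (array([ 515.8, -175.4,  185.9]), np.float64(4.662475462839967)) prong- (array([ 533.2, -334.7,  186.5]), np.float64(3.754564674967303))
170 [ 545.5 -336.8  170. ] [ 534.2 -324.9  170. ] [ 516.8 -163.1  170. ]
175 [ 541. -334.  175.] [ 534.3 -328.5  175. ] [ 517.1 -167.7  175. ]
180 [ 536.4 -331.2  180. ] [ 534.4 -332.1  180. ] [ 517.3 -172.2  180. ]
185 [ 531.9 -328.5  185. ] [ 534.5 -335.7  185. ] [ 517.5 -176.8  185. ]
holes [array([ 432.8, -299.3,  217.7]), array([ 417.8, -139. ,  217.7])] [ 425.3 -219.2  217.7] 160.98790363570325 yaw 5.344494288181226 knob-> [ 441.3 -217.7  217.7]
```

>>> {"api": "apply_moves", "payload": {"fingers": [0,0,0,0,0], "dp": [[0,-0.6,0],[0,-1.8,0],[0,-3,0],[0,-4,0],[0,-4.2,0]], "delta_rot": [[0,0,0],[0,0,0],[0,0,-0.2],[0,0,-0.4],[0,0,-0.4]]}}

```text
time: 6.9
position: [446.7, -260.0, 300.9]
tool_rot: [[-0.995, -0.1, 0.0], [-0.1, 0.995, -0.001], [-0.0, -0.001, -1.0]]
force: [0.2, 0.1, -3.8]
opening: 0.273
gripper_force: 61.7
```

>>> {"api": "apply_moves", "payload": {"fingers": [0,0,0,0,0], "dp": [[-0.5,0,0],[-1.5,0,0],[-2.7,0,0],[-3.9,0,0],[-5,0,0]], "delta_rot": [[0,0,0],[0,0,0],[0,0,0],[0,0,0],[0,0,0]]}}

```text
time: 7.4
position: [498.1, -252.0, 301.0]
tool_rot: [[-0.995, -0.104, 0.001], [-0.104, 0.995, 0.0], [-0.001, 0.0, -1.0]]
force: [-0.4, -0.5, -3.8]
opening: 0.276
gripper_force: 61.7
```

>>> {"api": "apply_moves", "payload": {"fingers": [0,0,0,0,0], "dp": [[-1.1,0,0],[-2.2,0,0],[-3.2,0,0],[-4.1,0,0],[-4.7,0,0]], "delta_rot": [[0,0,0],[0,0,0],[0,0,0],[0,0,0],[0,0,0]]}}

```text
time: 7.9
position: [544.0, -247.7, 300.9]
tool_rot: [[-0.995, -0.103, 0.0], [-0.103, 0.995, 0.0], [-0.0, 0.0, -1.0]]
force: [-0.6, 0.2, -3.7]
opening: 0.269
gripper_force: 61.7
```

>>> {"api": "apply_moves", "payload": {"fingers": [0,0,0,0,0], "dp": [[0,0,0],[0,0,0],[0,0,0],[0,0,0],[0,0,0]], "delta_rot": [[0,0,0],[0,0,0],[0,0,0],[0,0,0],[0,0,0]]}}

```text
time: 8.4
position: [542.7, -248.0, 301.0]
tool_rot: [[-0.995, -0.102, -0.0], [-0.102, 0.995, -0.0], [0.0, -0.0, -1.0]]
force: [-0.4, 0.4, -2.9]
opening: 0.272
gripper_force: 61.7
```

```bash
python3 - <<'E'
from h import *
import pickle
np.set_printoptions(precision=3,suppress=True)
o=robot.get_obs();print(o['time'],o['position'],o['tool_rot'],o['force'],o['ft_torque'])
d={n:capture(n) for n in('side','wrist')};pickle.dump(d,open('c3.pkl','wb'))
w=d['wrist']['color'];v=lambda i:cv2.resize(i,(400,400),interpolation=cv2.INTER_CUBIC)
cv2.imwrite('pics/m3.png',np.hstack([v(w[192:252,132:192]),v(w[192:252,452:512])]))
E
```

```text
8.4 [ 542.694 -247.998  300.977] [[-0.995 -0.102 -0.   ]
 [-0.102  0.995 -0.   ]
 [ 0.    -0.    -1.   ]] [-0.412  0.385 -2.921] [ 0.061 -0.003  0.018]
```

View pics/m3.png

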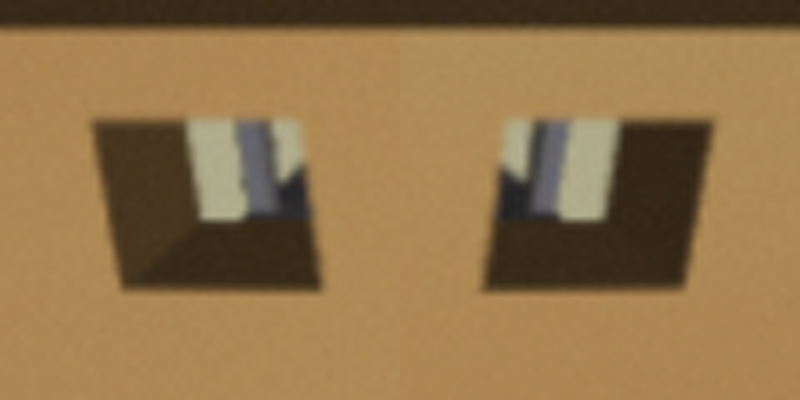

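The crops show both holes, with only the wires and table visible through them. From this angle the prongs can't be seen until the tips are near the board. I'll correct y by 2.5 mm, go down 10 mm and look again.

>>> {"api": "apply_moves", "payload": {"fingers": [0,0,0,0,0], "dp": [[0.1,-0.24,0.1],[0.1,-0.24,0.3],[0.1,-0.24,0.6],[0.1,-0.24,0.9],[0.1,-0.24,1]], "delta_rot": [[0,0,0],[0,0,0],[0,0,0],[0,0,0],[0,0,0]]}}

```text
time: 9.0
position: [542.0, -250.2, 290.3]
tool_rot: [[-0.995, -0.103, -0.001], [-0.103, 0.995, 0.0], [0.001, 0.001, -1.0]]
force: [-0.7, -0.6, -3.4]
opening: 0.271
gripper_force: 61.7
```

>>> {"api": "apply_moves", "payload": {"fingers": [0,0,0,0,0], "dp": [[0,0,0],[0,0,0],[0,0,0.1],[0,0,0.2],[0,0,0.2]], "delta_rot": [[0,0,0],[0,0,0],[0,0,0],[0,0,0],[0,0,0]]}}

```text
time: 9.5
position: [542.2, -250.3, 288.8]
tool_rot: [[-0.995, -0.103, -0.0], [-0.103, 0.995, 0.0], [0.0, 0.0, -1.0]]
force: [0.2, 0.1, -3.0]
opening: 0.274
gripper_force: 61.7
```

```bash
python3 - <<'E'
from h import *
import pickle
np.set_printoptions(precision=3,suppress=True)
o=robot.get_obs();print(o['time'],o['position'],o['tool_rot'],o['force'],o['ft_torque'])
d={n:capture(n) for n in('side','wrist','scene')};pickle.dump(d,open('c4.pkl','wb'))
w=d['wrist']['color'];v=lambda i:cv2.resize(i,(260,260),interpolation=cv2.INTER_CUBIC)
for n,x0,x1,y0,y1 in(('wrist',130,192,190,255),('wrist',452,515,190,255),('side',280,340,220,310),('scene',170,260,180,250)):
    im=d[n]['color'].astype(int);m=(im[...,2]-np.maximum(im[...,0],im[...,1])>45)[y0:y1,x0:x1]&(im[...,1]<50)[y0:y1,x0:x1]
    ys,xs=np.nonzero(m);print(n,len(xs),(xs.min()+x0,xs.max()+x0,ys.min()+y0,ys.max()+y0) if len(xs) else '')
cv2.imwrite('pics/m4.png',np.hstack([v(w[192:252,132:192]),v(w[192:252,452:512]),v(d['side']['color'][220:310,275:365])]))
E
```

```text
9.5 [ 542.204 -250.324  288.783] [[-0.995 -0.103 -0.   ]
 [-0.103  0.995  0.   ]
 [ 0.     0.    -1.   ]] [ 0.178  0.067 -2.955] [-0.028 -0.01  -0.024]
wrist 47 (np.int64(170), np.int64(176), np.int64(211), np.int64(218))
wrist 41 (np.int64(468), np.int64(474), np.int64(211), np.int64(217))
side 0 
scene 0
```

View pics/m4.png

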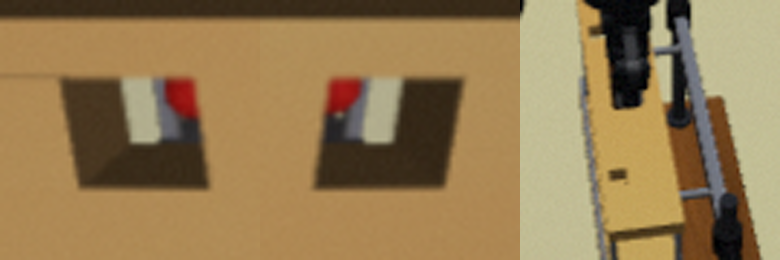

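The crops show a red tip in the inner front corner of each hole, at (170–176, 211–218) on the left and (468–474, 211–217) on the right. They are nearly mirror images, so I'll check the numbers.

```bash
python3 - <<'E'
from h import *
import pickle
np.set_printoptions(precision=1,suppress=True)
w=pickle.load(open('c4.pkl','rb'))['wrist'];P=np.array([542.2,-250.3,0])
c,s=.995,.103;B=np.array([[c,s,0],[-s,c,0]])
for z in(186,189,192):
    print(z,'rel knob (x,y): L outer',B@(onz(w,(169.7,212),z)-P),'L back',B@(onz(w,(174,218.5),z)-P),'R outer',B@(onz(w,(474.5,212),z)-P),'R back',B@(onz(w,(470,217.7),z)-P))
E
```

```text
186 rel knob (x,y): L outer [-14.3 -84.8] L back [-10.4 -82.9] R outer [-14.4  87. ] R back [-10.9  84.8]
189 rel knob (x,y): L outer [-15.4 -83.3] L back [-11.6 -81.4] R outer [-15.5  85.5] R back [-12.1  83.4]
192 rel knob (x,y): L outer [-16.6 -81.8] L back [-12.8 -80. ] R outer [-16.6  84. ] R back [-13.3  81.9]
```

>>> {"api": "apply_moves", "payload": {"fingers": [0,0,0,0,0], "dp": [[0,0.1,0],[0,0.1,0.1],[0,0.1,0.2],[0,0.1,0.3],[0,0.1,0.4]], "delta_rot": [[0,0,0],[0,0,0],[0,0,0],[0,0,0],[0,0,0]]}}

```text
time: 10.15
position: [542.2, -249.3, 284.8]
tool_rot: [[-0.995, -0.103, -0.0], [-0.103, 0.995, 0.0], [0.0, 0.0, -1.0]]
force: [1.0, 0.4, -3.1]
opening: 0.273
gripper_force: 61.7
```

>>> {"api": "apply_moves", "payload": {"fingers": [0,0,0,0,0], "dp": [[0,0,0.1],[0,0,0.2],[0,0,0.3],[0,0,0.4],[0,0,0.4]], "delta_rot": [[0,0,0],[0,0,0],[0,0,0],[0,0,0],[0,0,0]]}}

```text
time: 10.65
position: [542.1, -249.3, 280.7]
tool_rot: [[-0.995, -0.103, -0.0], [-0.103, 0.995, 0.0], [0.0, 0.0, -1.0]]
force: [0.1, 0.1, -3.3]
opening: 0.274
gripper_force: 61.7
```

```bash
cat > chk.py <<'E'
from h import *
np.set_printoptions(precision=1,suppress=True)
o=robot.get_obs();P=o['position'];print(o['time'],P,o['force'],np.round(o['ft_torque'],2),np.round(o['tool_rot'],4).tolist())
w=capture('wrist');im=w['color'].astype(int);m=(im[...,2]-np.maximum(im[...,0],im[...,1])>45)&(im[...,1]<50)
c,s=np.array(o['tool_rot'])[1,1],-np.array(o['tool_rot'])[0,1];B=np.array([[c,s,0],[-s,c,0]])
for x0 in(130,452):
    ys,xs=np.nonzero(m[190:255,x0:x0+63]);print(len(xs))
    if len(xs):
        b=(xs.min()+x0,xs.max()+x0,ys.min()+190,ys.max()+190);print(b,'outer',B@(onz(w,((b[0]-.5) if x0==130 else b[1]+.5,b[2]+1),190)-P),'back',B@(onz(w,((b[0]+b[1])/2,b[3]+.5),190)-P))
cv2.imwrite(f"pics/k{int(o['time']*100)}.png",cv2.resize(im[180:270,120:530].astype(np.uint8),None,fx=1.9,fy=1.9))
E
python3 chk.py
```

```text
10.65 [ 542.1 -249.3  280.7] [ 0.1  0.1 -3.3] [ 0. -0.  0.] [[-0.9947, -0.1029, -0.0003], [-0.1029, 0.9947, 0.0001], [0.0003, 0.0002, -1.0]]
184
(np.int64(161), np.int64(177), np.int64(210), np.int64(224)) outer [-19.5 -83.7] back [-11.9 -80.2]
132
(np.int64(467), np.int64(478), np.int64(211), np.int64(223)) outer [-19.   83.1] back [-12.5  80.8]
```

>>> {"api": "apply_moves", "payload": {"fingers": [0,0,0,0,0], "dp": [[0,0,0.1],[0,0,0.2],[0,0,0.3],[0,0,0.4],[0,0,0.5]], "delta_rot": [[0,0,0],[0,0,0],[0,0,0],[0,0,0],[0,0,0]]}}

```text
time: 11.2
position: [542.2, -249.3, 275.8]
tool_rot: [[-0.995, -0.103, -0.0], [-0.103, 0.995, 0.0], [0.0, 0.0, -1.0]]
force: [0.1, 0.7, -4.4]
opening: 0.276
gripper_force: 61.7
```

>>> {"api": "apply_moves", "payload": {"fingers": [0,0,0,0,0], "dp": [[0,0,0.05],[0,0,0.1],[0,0,0.1],[0,0,0.1],[0,0,0.1]], "delta_rot": [[0,0,0],[0,0,0],[0,0,0],[0,0,0],[0,0,0]]}}

```text
time: 11.7
position: [542.2, -249.4, 275.0]
tool_rot: [[-0.995, -0.103, 0.0], [-0.103, 0.995, -0.0], [-0.0, -0.0, -1.0]]
force: [0.2, 0.2, -3.0]
opening: 0.268
gripper_force: 61.7
```

>>> {"api": "apply_moves", "payload": {"fingers": [0,0,0,0,0], "dp": [[0,0,0.05],[0,0,0.1],[0,0,0.15],[0,0,0.15],[0,0,0.15]], "delta_rot": [[0,0,0],[0,0,0],[0,0,0],[0,0,0],[0,0,0]]}}

```text
time: 12.2
position: [542.2, -249.3, 273.4]
tool_rot: [[-0.995, -0.103, -0.0], [-0.103, 0.995, 0.0], [0.0, 0.0, -1.0]]
force: [0.0, 0.1, -3.0]
opening: 0.276
gripper_force: 61.7
```

>>> {"api": "apply_moves", "payload": {"fingers": [0,0,0,0,0], "dp": [[0,0,0.05],[0,0,0.1],[0,0,0.1],[0,0,0.1],[0,0,0.1]], "delta_rot": [[0,0,0],[0,0,0],[0,0,0],[0,0,0],[0,0,0]]}}

```text
time: 12.7
position: [542.2, -249.4, 272.4]
tool_rot: [[-0.995, -0.103, 0.0], [-0.103, 0.995, -0.0], [-0.0, -0.0, -1.0]]
force: [0.6, 0.5, -3.0]
opening: 0.274
gripper_force: 61.7
```

Still no contact. From here I'll go 0.8 mm per call.

>>> {"api": "apply_moves", "payload": {"fingers": [0,0,0,0,0], "dp": [[0,0,0.04],[0,0,0.08],[0,0,0.08],[0,0,0.08],[0,0,0.08]], "delta_rot": [[0,0,0],[0,0,0],[0,0,0],[0,0,0],[0,0,0]]}}

```text
time: 13.2
position: [542.2, -249.4, 271.6]
tool_rot: [[-0.995, -0.103, 0.0], [-0.103, 0.995, -0.0], [-0.0, -0.0, -1.0]]
force: [0.6, -0.1, -2.5]
opening: 0.27
gripper_force: 61.8
```

>>> {"api": "apply_moves", "payload": {"fingers": [0,0,0,0,0], "dp": [[0,0,0.04],[0,0,0.08],[0,0,0.08],[0,0,0.08],[0,0,0.08]], "delta_rot": [[0,0,0],[0,0,0],[0,0,0],[0,0,0],[0,0,0]]}}

```text
time: 13.7
position: [542.3, -249.3, 271.0]
tool_rot: [[-0.995, -0.103, 0.0], [-0.103, 0.995, -0.0], [-0.0, -0.0, -1.0]]
force: [-0.8, 0.3, 0.5]
opening: 0.274
gripper_force: 62.2
```

```bash
python3 chk.py
```

```text
13.7 [ 542.3 -249.3  271. ] [-0.8  0.3  0.5] [0.2 0.2 0. ] [[-0.9947, -0.1029, 0.0002], [-0.1029, 0.9947, -0.0002], [-0.0002, -0.0002, -1.0]]
326
(np.int64(153), np.int64(177), np.int64(211), np.int64(231)) outer [-22.6 -82.8] back [-12.1 -78. ]
211
(np.int64(469), np.int64(488), np.int64(212), np.int64(230)) outer [-22.1  83.3] back [-12.7  79.7]
```

>>> {"api": "apply_moves", "payload": {"fingers": [0,0,0,0,0], "dp": [[0,0,0.03],[0,0,0.03],[0,0,0.03],[0,0,0.03],[0,0,0.03]], "delta_rot": [[0,0,0],[0,0,0],[0,0,0],[0,0,0],[0,0,0]]}}

```text
time: 14.25
position: [542.2, -249.4, 270.6]
tool_rot: [[-0.995, -0.103, 0.0], [-0.103, 0.995, -0.0], [-0.0, -0.0, -1.0]]
force: [-0.4, 0.4, 1.0]
opening: 0.272
gripper_force: 62.4
```

```bash
python3 chk.py
```

```text
14.25 [ 542.2 -249.4  270.6] [-0.4  0.4  1. ] [0.2 0.2 0. ] [[-0.9947, -0.1027, 0.0001], [-0.1027, 0.9947, -0.0001], [-0.0001, -0.0001, -1.0]]
328
(np.int64(153), np.int64(177), np.int64(211), np.int64(231)) outer [-22.7 -82.5] back [-12.2 -77.8]
218
(np.int64(469), np.int64(488), np.int64(212), np.int64(230)) outer [-22.2  83.2] back [-12.9  79.5]
```

>>> {"api": "apply_moves", "payload": {"fingers": [0,0,0,0,0], "dp": [[0,0,0.03],[0,0,0.03],[0,0,0.03],[0,0,0.03],[0,0,0.03]], "delta_rot": [[0,0,0],[0,0,0],[0,0,0],[0,0,0],[0,0,0]]}}

```text
time: 14.8
position: [542.3, -249.4, 270.3]
tool_rot: [[-0.995, -0.103, 0.0], [-0.103, 0.995, -0.0], [-0.0, -0.0, -1.0]]
force: [-1.5, 1.7, 3.8]
opening: 0.272
gripper_force: 62.6
```

```bash
python3 - <<'E'
from h import *
F=[];T=[]
for i in range(4):
    capture('wrist');o=robot.get_obs();F.append(o['force']);T.append(o['ft_torque'])
print(o['time'],o['position'],np.mean(F,0).round(2),np.mean(T,0).round(3),np.std(F,0).round(2),np.std(T,0).round(3))
E
```

```text
15.0 [ 542.25906572 -249.38964964  270.30308613] [-1.82  0.03  3.96] [0.173 0.343 0.035] [0.16 0.39 0.3 ] [0.022 0.03  0.017]
```

>>> {"api": "apply_moves", "payload": {"fingers": [0,0,0,0,0], "dp": [[0,0,-0.01],[0,0,-0.02],[0,0,-0.02],[0,0,-0.02],[0,0,-0.02]], "delta_rot": [[-0.1,0,0],[-0.1,0,0],[-0.1,0,0],[-0.1,0,0],[-0.1,0,0]]}}

```text
time: 15.5
position: [542.2, -249.5, 270.4]
tool_rot: [[-0.995, -0.103, -0.0], [-0.103, 0.995, 0.001], [-0.0, 0.001, -1.0]]
force: [-1.6, 0.2, 3.6]
opening: 0.274
gripper_force: 62.7
```

```bash
python3 - <<'E'
from h import *
F=[];T=[]
for i in range(4):
    capture('wrist');o=robot.get_obs();F.append(o['force']);T.append(o['ft_torque'])
print(o['time'],o['position'],np.mean(F,0).round(2),np.mean(T,0).round(3),np.std(F,0).round(2),np.std(T,0).round(3))
E
```

```text
15.7 [ 542.2539173  -249.4499623   270.42004596] [-1.7  -0.09  3.13] [-0.158  0.258  0.04 ] [0.15 0.37 0.23] [0.014 0.011 0.028]
```

>>> {"api": "apply_moves", "payload": {"fingers": [0,0,0,0,0], "dp": [[0,0,-0.01],[0,0,-0.02],[0,0,-0.02],[0,0,-0.02],[0,0,-0.02]], "delta_rot": [[0.05,0,0],[0.05,0,0],[0.05,0,0],[0.05,0,0],[0.05,0,0]]}}

```text
time: 16.2
position: [542.3, -249.4, 270.6]
tool_rot: [[-0.995, -0.103, 0.0], [-0.103, 0.995, 0.001], [-0.0, 0.001, -1.0]]
force: [-0.4, -0.9, 2.4]
opening: 0.275
gripper_force: 62.6
```

>>> {"api": "apply_moves", "payload": {"fingers": [0,0,0,0,0], "dp": [[0,0,0],[0,0,0],[0,0,0],[0,0,0],[0,0,0]], "delta_rot": [[0,0,0],[0,0,0],[0,0,0],[0,0,0],[0,0,0]]}}

```text
time: 16.7
position: [542.3, -249.4, 270.6]
tool_rot: [[-0.995, -0.103, 0.0], [-0.103, 0.995, 0.001], [-0.0, 0.001, -1.0]]
force: [-1.2, -1.5, 1.9]
opening: 0.274
gripper_force: 62.6
```

```bash
python3 chk.py; python3 - <<'E'
from h import *
F=[];T=[]
for i in range(4):
    capture('wrist');o=robot.get_obs();F.append(o['force']);T.append(o['ft_torque'])
print(o['time'],o['position'],np.mean(F,0).round(2),np.mean(T,0).round(3),np.std(F,0).round(2),np.std(T,0).round(3))
E
```

```text
16.7 [ 542.3 -249.4  270.6] [-1.2 -1.5  1.9] [-0.1  0.2  0. ] [[-0.9947, -0.1028, 0.0001], [-0.1028, 0.9947, 0.0008], [-0.0001, 0.0008, -1.0]]
326
(np.int64(153), np.int64(176), np.int64(211), np.int64(231)) outer [-22.7 -82.4] back [-12.3 -77.9]
209
(np.int64(469), np.int64(488), np.int64(212), np.int64(230)) outer [-22.3  83.2] back [-12.9  79.6]
16.95 [ 542.22554751 -249.39914842  270.62455873] [-0.9  -0.9   2.57] [-0.18   0.149  0.005] [0.18 0.52 0.34] [0.013 0.044 0.01 ]
```

Both hooks are carrying the board, at roughly 2 and 3 N, so I'll release.

>>> {"api": "apply_moves", "payload": {"fingers": [0.4,0.5,0.6,0.7,0.8], "dp": [[0,0,0],[0,0,0],[0,0,0],[0,0,0],[0,0,0]], "delta_rot": [[0,0,0],[0,0,0],[0,0,0],[0,0,0],[0,0,0]]}}

```text
time: 17.45
position: [542.2, -249.2, 270.5]
tool_rot: [[-0.995, -0.103, -0.0], [-0.103, 0.995, 0.001], [0.0, 0.001, -1.0]]
force: [-0.9, -0.3, 0.8]
opening: 0.8
gripper_force: 0.0
```

>>> {"api": "apply_moves", "payload": {"fingers": [0.8,0.8,0.8,0.8,0.8], "dp": [[0,0,0],[0,0,0],[0,0,0],[0,0,0],[0,0,0]], "delta_rot": [[0,0,0],[0,0,0],[0,0,0],[0,0,0],[0,0,0]]}}

```text
time: 17.95
position: [542.2, -249.4, 270.6]
tool_rot: [[-0.995, -0.103, -0.0], [-0.103, 0.995, 0.001], [0.0, 0.001, -1.0]]
force: [0.8, -0.7, -0.1]
opening: 0.801
gripper_force: 0.0
```

```bash
python3 chk.py; python3 - <<'E'
from h import *
d=capture('side')['color'];w=capture('wrist')['color']
cv2.imwrite('pics/m5.png',np.hstack([cv2.resize(d[210:350,250:390],(300,300),interpolation=cv2.INTER_CUBIC),cv2.resize(w,(480,300))]))
E
```

```text
17.95 [ 542.2 -249.4  270.6] [ 0.8 -0.7 -0.1] [-0.  -0.  -0.1] [[-0.9947, -0.1028, -0.0001], [-0.1028, 0.9947, 0.0008], [0.0, 0.0009, -1.0]]
325
(np.int64(153), np.int64(176), np.int64(211), np.int64(232)) outer [-22.7 -82.4] back [-11.7 -78. ]
202
(np.int64(470), np.int64(488), np.int64(212), np.int64(230)) outer [-22.2  83.3] back [-12.9  79.9]
```

View pics/m5.png

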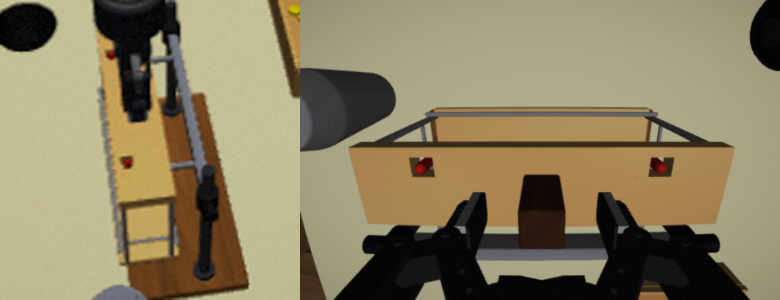

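Both red prongs stand up through their holes, at (423,166) and (660,166) in the picture. The rack hangs level and the fingers are clear of the knob, so I'll retreat straight up.

>>> {"api": "apply_moves", "payload": {"fingers": [0.8,0.8,0.8,0.8,0.8], "dp": [[0,0,-0.5],[0,0,-1.5],[0,0,-3],[0,0,-4.5],[0,0,-6]], "delta_rot": [[0,0,0],[0,0,0],[0,0,0],[0,0,0],[0,0,0]]}}

```text
time: 18.6
position: [542.4, -249.4, 332.2]
tool_rot: [[-0.995, -0.103, 0.001], [-0.103, 0.995, 0.0], [-0.001, 0.0, -1.0]]
force: [1.1, 0.0, -0.3]
opening: 0.8
gripper_force: 0.0
```

>>> {"api": "apply_moves", "payload": {"fingers": [0.8,0.8,0.8,0.8,0.8], "dp": [[0,0,-1.5],[0,0,-3],[0,0,-4.5],[0,0,-5.5],[0,0,-6]], "delta_rot": [[0,0,0],[0,0,0],[0,0,0],[0,0,0],[0,0,0]]}}

```text
time: 19.1
position: [542.6, -249.5, 392.3]
tool_rot: [[-0.995, -0.103, 0.002], [-0.103, 0.995, -0.0], [-0.002, -0.0, -1.0]]
force: [1.0, -0.8, -0.9]
opening: 0.804
gripper_force: 0.0
```

>>> {"api": "apply_moves", "payload": {"fingers": [0.8,0.8,0.8,0.8,0.8], "dp": [[0,0,0],[0,0,0],[0,0,0],[0,0,0],[0,0,0]], "delta_rot": [[0,0,0],[0,0,0],[0,0,0],[0,0,0],[0,0,0]]}}

```text
time: 19.6
position: [542.1, -249.4, 390.1]
tool_rot: [[-0.995, -0.103, -0.001], [-0.103, 0.995, 0.001], [0.001, 0.001, -1.0]]
force: [-0.3, -0.3, -0.4]
opening: 0.797
gripper_force: 0.0
```

```bash
python3 - <<'E'
from h import *
d=capture('side')['color'];w=capture('wrist')['color'];d2=capture('side')['color']
print(robot.get_obs()['time'],robot.get_obs()['force'],np.abs(d.astype(int)-d2)[210:350,250:390].max())
cv2.imwrite('pics/m6.png',np.hstack([cv2.resize(d[210:350,250:390],(300,300),interpolation=cv2.INTER_CUBIC),cv2.resize(w,(480,300))]))
E
```

```text
19.75 [ 0.58754619 -1.22107576  0.27444245] 50
```

View pics/m6.png

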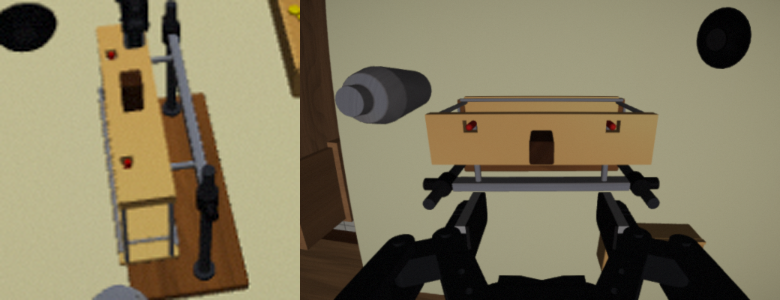

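The rack hangs level and still, with prongs showing in both holes at (470,126) and (613,126). The gripper is well clear, so I'll hand the job in.

```bash
python3 -c "
from cell import order
print(order.job_done())"
```

```text
the job is handed in; nothing more can be done
None
```

The rack is hanging level on both hooks with each red prong up through its hole, the gripper is well clear, the bystander objects were not touched, and I handed the job in at about 20 s; no verdict came back.

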